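# Clamp a shielded module with the turnbuckle of a test-bench clamp

## Robot

A 6-joint arm with a two-finger parallel gripper is mounted at the origin on the work surface. World frame = base frame: x ahead of the robot, y to its left, z up, the work surface at z = 0. Lengths are in m, angles in rad, forces in N, time in s.
With the tool pointing down it reaches from about 0.35 to 0.85 m from the base axis. Payload 8.1 kg.
Tool frame: the origin (TCP) lies midway between the tips of the shut fingers; the grasp point (between the pads) lies 19 mm behind it; z points along the fingers, y is the direction in which the jaws open and shut (so a half turn about z gives the same grasp; the last joint's range is limited). The gripper opens to 85 mm and grips with 20 to 120 N. Pads are 22 mm wide; open, the fingers measure 114 mm over their backs; the gripper's body (76 mm by 85 mm) begins 54 mm behind the grasp point. The pads swing forward as they close: fully open they stand 13 mm farther back than shut.
Start: joints at [-1.219, 0.13, 1.488, -0, 1.523, -0.085], TCP at [0.254, -0.544, 0.231] pointing down, gripper open.
Joint ranges: [-2.96, 2.96], [-0.89, 2.26], [0.02, 2.5], [-1.34, 4.48], [0, 2.73], [-2.66, 2.66]. Speed limits (rad/s): [2.39, 2.39, 2.79, 3.14, 3.14, 3.14].

## Interface

Orientations are given as [roll, pitch, yaw] about the fixed x, y, z axes, in that order (R = Rz(yaw) Ry(pitch) Rx(roll)).
In Python, from workcell import manip, get_image, ticket gives the robot as it stands.
- The arm moves only by the shell command python3 -m crank 'ROWS' [OPENING] [FORCE]. ROWS is JSON, a list of rows, each an object with "travel": the shift along the tool's x, y, z in units of 40 mm (1.0 is 40 mm), a list of three; "rot": the turn, a rotation vector about the tool's x, y, z in units of 6 degrees (1.0 is 6 degrees), a list of three. In form: [{"travel": [dx, dy, dz], "rot": [ax, ay, az]}, ...]. A call has 1 to 5 rows; each row shifts and turns the pose as measured when the row begins, along the tool's axes as they then stand; what a row does not reach is not made up. A row lasts 1/12 s, in which the tool goes at most 41.7 mm and 7.16 degrees, less where a joint would pass 70% of its speed; a pose out of reach is approached as far as the arm can. A call is refused whole if a number of a shift passes 1 or a number of a turn 1, either way. A call with a gripper value outside its range is refused whole. OPENING is the finger opening in mm, from 0 to 85.4, set as the call begins (- or left out, the last holds). The fingers move at their own pace and stop on an object; FORCE is the grip in N (left out, the last holds). Time passes only in rows, so rows that do not move let the fingers close. It gives the time, the measured TCP pose, the force and the opening at its end, in the units of the state.
- manip.sense(): the state, without advancing time (a new reading comes with each control period).
- get_image(name): name is "side" or "top"; returns a dict with "pixels" (400x640x3 uint8, blue, green, red), "K" (3x3 intrinsics, pixels), "k1" (the pictures are not rectified: a ray, as slopes to the right and down, at radius r is drawn at 1 + k1 r^2 times it, then the intrinsics apply), "R" (3x3) and "t" (3): a world point X has camera coordinates R X + t. Camera axes: x right, y down, z forward; pixel columns grow to the right and rows downward; lengths in m; the calibration is good to about 2 mm. A picture is of the moment at which its call begins. There is no depth.
- ticket.job_done(): hands the job in, once; it reports no verdict.
The state is a dict: "clock": time; "qpos": joint angles; "qd": joint speeds; "effort": joint torques, N m; "ee_pos": TCP position; "ee_rot": TCP orientation; "force": force on the tool from outside, world axes, zero at the start; "ft_torque": the same for the moment, N m; "gripper_width": finger opening in m.
Only numpy, scipy, OpenCV 4.12 (cv2) and the standard library are available. Lean on these libraries where they do the work, as an engineer would, in place of code of your own. Each camera call takes 0.05 s, during which the arm holds its last target.

## Task

Push the aluminium electronics module along the clamp bed until it sits fully home against the back stop; then turn the turnbuckle so that both jaws draw in together and grip the module firmly from both sides. Stop when the turning has become clearly heavier: the case is thin-walled, so do not over-tighten. Let go and leave the meter, the spare board and the screwdriver where they are.

Things in the scene. Friction and masses are not known exactly. Their poses are not given: they have to be found in the camera images.
- clamp: Self-centring bench clamp, fixed to the bench: blue base plate 285 x 300 mm, 10 mm thick; the module lies on it. Origin on the bench top. Clamp x points away from the robot (yaw up to 0.35 rad), y to the left, the line along which the jaws slide, z up.
- stop (a point): Middle of the near face of the dark steel back stop, at clamp (20, 0, 29) mm; the stop is fixed, 60 mm wide, 10 mm thick, its top 48 mm above the bench. The module slid along clamp +x stops against it.
- turnbuckle_axis (a point): Middle of the turnbuckle, at clamp (95, 0, 85) mm; its axis lies along clamp y. Dark open-frame body 90 mm long, 38 mm thick, a threaded steel rod entering each end from each jaw. From its middle five steel spokes (8 mm thick) stand out, evenly spaced (72 degrees), in the plane clamp y = 0, each with an orange ball 20 mm in diameter at its end.
- ball (a point): Centre of one of the five orange balls (the one on top at joint value 0), 55 mm from the axis; balls reach out to 65 mm. Pushing the upper ball towards clamp +x with the fingers tightens; after a fifth of a turn the next ball comes up from the robot's side. Turning freely takes about 3.3 N along the ball's arc; a finger that does not follow the arc rubs on the ball and needs more.
- turnbuckle (a joint): Angle, rad; at 0 and every 1.257 rad a spoke points straight up. Grows when tightening (upper balls move away from the robot): each rad draws BOTH jaws in by 5 mm. End stops -0.3 and 7.0; starts at 0 to 1.25. Stays where left. Free turning takes 0.18 N m; each newton of grip (per side) adds 0.01 N m, about 1 N m per rad once both pads press. Let go, it keeps at most 18 N of grip.
- jaw_left: Grey left jaw, slides along clamp y. Origin mid-way on its arm's inner face beside the module, 33.5 mm above the bench, at clamp (-15, 92) mm when the joint reads 0. Arm 22 mm thick, from 40 mm nearer to 140 mm farther than the origin, top at 55 mm; its upright at the turnbuckle reaches 110 mm. Firm grip: about 35 N (0.53 N m, 9.6 N along the ball's arc).
- left_arm (a point): Origin of the left jaw. A black rubber pad (42 mm long, 32 mm high, sprung 20 N per mm) stands inwards from here on a brass set screw; its face is 26 to 36 mm inside this point, set differently in each episode and for each jaw and not reported, so the contact must be felt (or seen).
- jaw_right: Grey right jaw, mirror image of the left one, at clamp (-15, -92) mm when the joint reads 0. The module is over-stressed when a jaw presses with 70 N (0.88 N m, 16 N along the ball's arc).
- right_arm (a point): Origin of the right jaw; its pad is like the left one, with its own setting of 26 to 36 mm.
- module: Electronics module: loose aluminium case 70 mm (x, robot to stop) x 80 mm (y, between the pads) x 42 mm high, a green board on its lid (51 mm high in all), 0.25 to 0.5 kg. Origin under its centre. Starts 20 to 35 mm short of the stop, turned up to 0.1 rad, between the open jaws. Home, it touches the stop, its centre at clamp x = -15 mm.
- module_centre (a point): Centre of the module's case, 21 mm above its underside.
- meter: Bystander: grey hand-held meter 150 x 75 x 40 mm, left of the clamp; origin under its centre.
- spare_board: Bystander: green triangular circuit board on a dark carrier, about 130 mm across, 23 mm high, right of the clamp; origin under its centre.
- screwdriver: Bystander: screwdriver lying right of the clamp.

How it is judged:
On the way:
1. the module is home against the back stop while the jaws do not yet grip it (x of module_centre in the frame of clamp between -0.02 and -0.01 m and z of module_centre in the frame of clamp below 0.036 m and angle between the x axis of module and the x axis of clamp, either way round below 0.06 rad and contact force between each of jaw_left, jaw_right and module below 5 N), for 0.2 s.
At the end, for the whole second after the job is handed in: The module is at rest on the bed within 5 mm of the back stop and square to within 0.06 rad, and each jaw presses on it with 10 to 70 N, with the turnbuckle released (x of module_centre in the frame of clamp between -0.02 and -0.01 m and z of module_centre in the frame of clamp below 0.036 m and angle between the x axis of module and the x axis of clamp, either way round below 0.06 rad and contact force between jaw_left and module between 10 and 70 N and contact force between jaw_right and module between 10 and 70 N and linear speed of module below 0.01 m/s); the robot touches nothing.
It fails at once if the module's case is over-stressed (a jaw presses with more than 70 N) (contact force between any of jaw_left, jaw_right and module above 70 N).
It fails at once if a bystander (meter, spare board or screwdriver) is moved by more than 20 mm (distance of any of meter, spare_board, screwdriver from where it was at the start of the episode above 0.02 m).
It also fails if it takes over 70 s, if anything falls off the work surface, if the arm or the gripper's body presses on something with over 40 N, if the wrist force passes 120 N, or if a joint passes its speed limit or range.

## Working session

There is one attempt and no reset: what is moved stays moved. The work goes in short steps, Python scripts to look and compute and a shell command to move; the robot and the scene stay as the last step left them, time stands still between calls to the robot, and variables do not carry over. Pictures are saved under pics/ and viewed, and the job is handed in when it is done.

```bash
ls; mkdir -p pics; python3 - <<'E'
from workcell import manip,get_image
import cv2
print(manip.sense())
for n in("side","top"):
    d=get_image(n); cv2.imwrite(f"pics/{n}0.png",d["pixels"]); print(n,d["K"],d["k1"],d["R"],d["t"])
E
```

```text
pics
{'clock': 0.0, 'qpos': array([-1.21941986e+00,  1.31125155e-01,  1.48925772e+00, -5.52325155e-06,
        1.52300870e+00, -8.54125991e-02]), 'qd': array([ 2.73604013e-04, -3.31624174e-04,  1.07364220e-03,  9.47016673e-04,
       -8.50038682e-04,  4.32163328e-05]), 'effort': array([-5.81882687e-04, -5.69396853e+01, -5.00550091e+01, -3.13244709e-04,
        1.49967842e-02, -2.86931801e-06]), 'ee_pos': array([ 0.25364443, -0.54315483,  0.23027778]), 'ee_rot': array([-3.13979982e+00, -1.47967190e-04,  4.36789198e-01]), 'force': array([-0.26797854, -0.22313512,  0.30371256]), 'ft_torque': array([-0.00544583, -0.01619822, -0.06423359]), 'gripper_width': 0.08517889975264405}
side [[481.48111478   0.         313.1340549 ]
 [  0.         481.48111478 202.88100215]
 [  0.           0.           1.        ]] -0.06185779262298596 [[-0.97259767 -0.23246409  0.00377022]
 [-0.16792286  0.69116584 -0.70291656]
 [ 0.16079702 -0.68428812 -0.71126232]] [0.5744913  0.1619915  1.28184741]
top [[362.07327746   0.         319.30064936]
 [  0.         362.07327746 193.10272636]
 [  0.           0.           1.        ]] -8.985042092712859e-05 [[ 0.02219456 -0.99953006 -0.02114383]
 [-0.99420984 -0.01984242 -0.10560813]
 [ 0.10513896  0.02336533 -0.99418301]] [0.03281276 0.57420883 0.98950971]
```

View pics/side0.png

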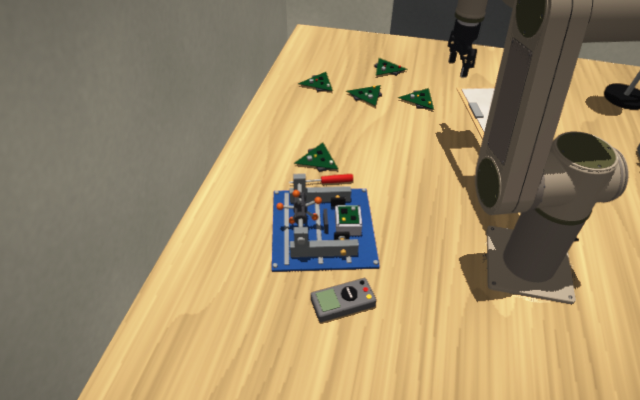

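View pics/top0.png

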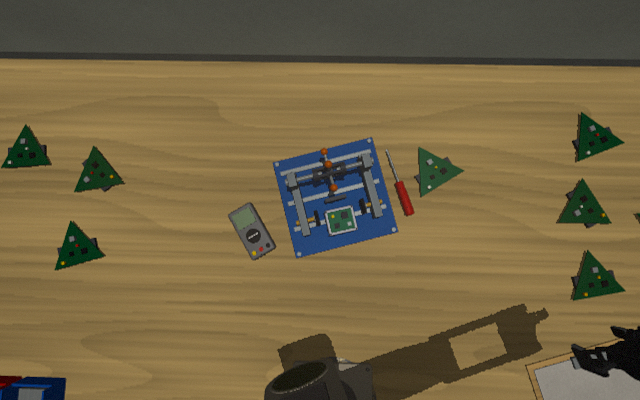

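```bash
python3 - <<'E'
import cv2
a=cv2.imread("pics/top0.png")[125:270,220:420]
cv2.imwrite("pics/top0c.png",cv2.resize(a,None,fx=4,fy=4,interpolation=cv2.INTER_CUBIC))
a=cv2.imread("pics/side0.png")[165:280,260:390]
cv2.imwrite("pics/side0c.png",cv2.resize(a,None,fx=5,fy=5,interpolation=cv2.INTER_CUBIC))
E
```

```text
(no output)
```

View pics/top0c.png

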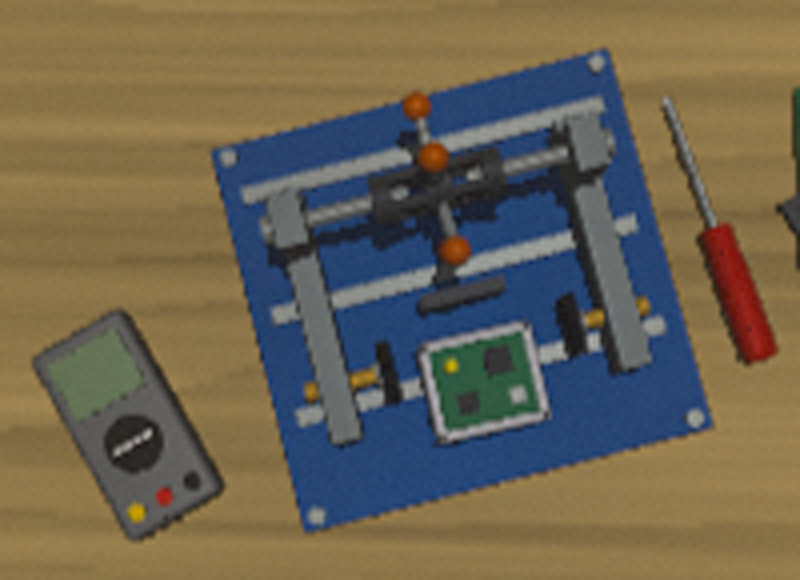

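View pics/side0c.png

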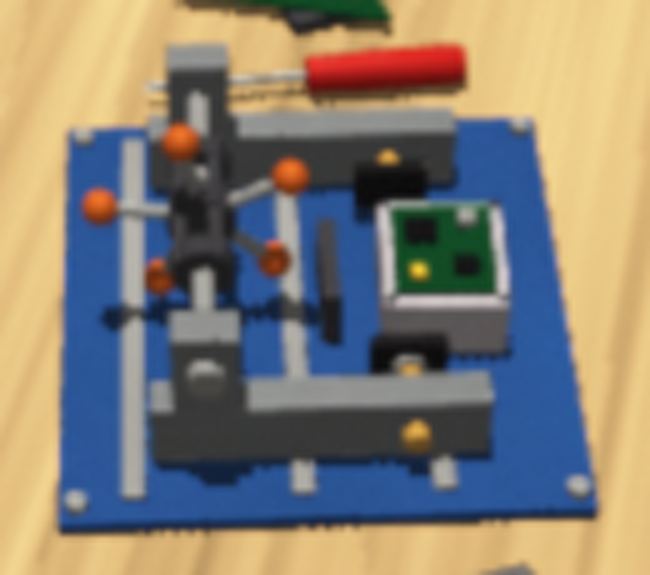

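The top crop shows the plate corners at about (213,150), (607,48), (713,427) and (306,532). It also shows the stop at (462,295), the module around (485,382), and balls at (417,105), (433,157) and (455,250). Next I fit the clamp pose from these.

```bash
cat > h.py <<'E'
import numpy as np, cv2
from workcell import get_image
from scipy.optimize import least_squares
CAM={}
def cam(n):
    if n not in CAM: CAM[n]=get_image(n)
    return CAM[n]
def proj(c,X):
    X=np.atleast_2d(X); p=X@np.array(c["R"]).T+np.array(c["t"]); s=p[:,:2]/p[:,2:]
    s=s*(1+c["k1"]*(s**2).sum(1,keepdims=True)); K=np.array(c["K"]); return s@K[:2,:2].T+K[:2,2]
def ray(c,uv):
    K=np.array(c["K"]); d=(np.array(uv,float)-K[:2,2])/K[0,0]; s=d.copy()
    for _ in range(20): s=d/(1+c["k1"]*(s@s))
    R=np.array(c["R"]); return -R.T@c["t"], R.T@np.array([s[0],s[1],1])
def atz(c,uv,z):
    o,d=ray(c,uv); return o+d*(z-o[2])/d[2]
def full(n,x,y):
    return {"top":(220+(x+.5)/4-.5,125+(y+.5)/4-.5),"side":(260+(x+.5)/5-.5,165+(y+.5)/5-.5)}[n]
E
python3 - <<'E'
from h import *
t=cam("top");s=cam("side")
T=lambda x,y:full("top",x,y); S=lambda x,y:full("side",x,y)
ct=[T(*p) for p in [(213,150),(607,48),(713,427),(306,532)]]
cs=[S(*p) for p in [(60,528),(70,122),(532,120),(597,514)]]  # FL,FR,NR,NL
for n,c,l in(("top",t,ct),("side",s,cs)):
    P=np.array([atz(c,p,.01) for p in l]); print(n,P.round(4).tolist(),[round(float(np.linalg.norm(P[i]-P[i-1])),4) for i in range(4)])
balls_t=[T(417,105),T(433,157),T(455,250)]; balls_s=[S(99,206),S(180,142),S(290,175)]
stop=[T(418,303),T(504,282)]
def pts(q,L):
    x,y,a=q[:3]; L=np.atleast_2d(np.array(L,float)); r=np.array([[np.cos(a),-np.sin(a)],[np.sin(a),np.cos(a)]])
    return np.c_[L[:,:2]@r.T+[x,y],L[:,2]]
def ball(th): return [.095+.055*np.sin(th),0,.085+.055*np.cos(th)]
def res(q):
    px=q[4]; th=q[3]
    C=[(px+.1425,.15,.01),(px+.1425,-.15,.01),(px-.1425,-.15,.01),(px-.1425,.15,.01)]
    w=2*np.pi/5
    B=[ball(th+w),ball(th),ball(th-w)]
    e=[proj(t,pts(q,C))-ct,proj(s,pts(q,[C[0],C[1],C[2],C[3]]))-cs,
       proj(t,pts(q,B))-balls_t, proj(s,pts(q,B))-balls_s, proj(t,pts(q,[(.02,.03,.048),(.02,-.03,.048)]))-stop]
    return np.concatenate(e).ravel()
f=least_squares(res,[.55,0,.2,.2,.05],loss="soft_l1"); print(f.x.round(4),res(f.x).round(1).reshape(-1,2).tolist())
np.save("q.npy",f.x)
q=f.x
for n,c,l in(("top",t,[T(418,350),T(528,320),T(550,412),T(440,444)]),("side",s,[S(376,204),S(495,200),S(510,296),S(388,303)])):
    for z in (.052,):
        P=np.array([atz(c,p,z) for p in l])
        a=q[2]; d=P[:,:2]-q[:2]; r=np.array([[np.cos(a),-np.sin(a)],[np.sin(a),np.cos(a)]]); print(n,(d@r*1000).round(1).tolist())
E
```

```text
top [[0.6635, 0.1825, 0.01], [0.7441, -0.1027, 0.01], [0.4711, -0.1794, 0.01], [0.391, 0.1068, 0.01]] [0.2829, 0.2964, 0.2836, 0.2973]
side [[0.6567, 0.1889, 0.01], [0.7398, -0.1056, 0.01], [0.4664, -0.174, 0.01], [0.386, 0.1142, 0.01]] [0.2809, 0.306, 0.2818, 0.2991]
[ 0.5364 -0.0052  0.2716  0.1527  0.0298] [[-1.1, 0.5], [0.2, 0.5], [0.2, 1.1], [-0.8, 1.2], [-1.6, -1.4], [-1.1, 0.3], [-0.2, -1.4], [-0.3, -1.6], [-0.4, 0.1], [-0.1, 0.4], [-0.1, 0.3], [-1.3, -0.7], [-0.9, -0.4], [-1.3, 0.4], [0.6, 1.5], [0.1, 1.3]]
top [[-7.3, 38.6], [-6.1, -39.7], [-70.5, -38.1], [-73.0, 39.9]]
side [[-8.2, -34.5], [-75.8, -35.4], [-76.4, 37.9], [-9.6, 40.8]]
```

```bash
cat > g.py <<'E'
import sys,numpy as np
from scipy.spatial.transform import Rotation as Ro
from workcell import manip
q=np.load("q.npy")
s=manip.sense(); a=q[2]; C=Ro.from_euler("z",a)
p=C.inv().apply(np.array(s["ee_pos"])-[q[0],q[1],0])
print("t",round(s["clock"],2),"clampTCP mm",(p*1000).round(1),"F clamp",C.inv().apply(s["force"]).round(2),"w",round(s["gripper_width"]*1000,1),"rpy",np.round(s["ee_rot"],3))
if len(sys.argv)>3:
    tg=np.array(list(map(float,sys.argv[1:4])))/1000; pit=float(sys.argv[4]) if len(sys.argv)>4 else 0
    # pit: tool tip leans (rad) about clamp y
    R=Ro.from_euler("xyz",s["ee_rot"]); W=C*Ro.from_euler("y",pit)*Ro.from_euler("x",np.pi)
    print("travel units",(R.inv().apply(C.apply(tg-p))/.04).round(2),"rot units",((R.inv()*W).as_rotvec()/np.deg2rad(6)).round(2))
E
python3 g.py -110 1 200
```

```text
t 0.2 clampTCP mm [-416.7 -442.6  230.6] F clamp [ 0.25 -0.18 -0.78] w 85.3 rpy [-3.14  -0.     0.437]
travel units [ 9.39 -9.68  0.78] rot units [-0.01 -0.    1.58]
```

```bash
python3 -m crank '[{"travel":[0.7,-0.7,0],"rot":[0,0,0.8]},{"travel":[0.6,-0.78,0],"rot":[0,0,0.8]},{"travel":[0.6,-0.78,0],"rot":[0,0,0]},{"travel":[0.6,-0.78,0],"rot":[0,0,0]},{"travel":[0.6,-0.78,0],"rot":[0,0,0]}]' 30; python3 g.py -110 1 200
```

```text
clock: 0.62
ee_pos: [0.3217, -0.3583, 0.2258]
ee_rot: [-3.135, 0.003, 0.251]
force: [0.7, -0.4, 0.6]
gripper_width: 0.0301
t 0.62 clampTCP mm [-301.5 -282.6  225.8] F clamp [ 0.59 -0.55  0.6 ] w 30.1 rpy [-3.135e+00  3.000e-03  2.510e-01]
travel units [ 4.64 -7.18  0.68] rot units [-0.06  0.03 -0.2 ]
```

```bash
python3 -m crank '[{"travel":[0.5,-0.8,0],"rot":[0,0,-0.1]},{"travel":[0.5,-0.8,0],"rot":[0,0,-0.1]},{"travel":[0.5,-0.8,0.1],"rot":[0,0,0]},{"travel":[0.5,-0.8,0.1],"rot":[0,0,0]},{"travel":[0.5,-0.8,0.1],"rot":[0,0,0]}]'; python3 g.py -110 1 200
```

```text
clock: 1.03
ee_pos: [0.3774, -0.1688, 0.2145]
ee_rot: [-3.137, 0.001, 0.271]
force: [1.0, 0.4, 0.4]
gripper_width: 0.0299
t 1.03 clampTCP mm [-197.1 -114.9  214.5] F clamp [1.05 0.08 0.36] w 29.9 rpy [-3.137e+00  1.000e-03  2.710e-01]
travel units [ 2.17 -2.9   0.37] rot units [-0.05  0.01 -0.01]
```

```bash
python3 -m crank '[{"travel":[0.5,-0.7,0.1],"rot":[0,0,0]},{"travel":[0.5,-0.7,0.2],"rot":[0,0,0]},{"travel":[0.5,-0.7,0.2],"rot":[0,0,0]},{"travel":[0.5,-0.7,0.2],"rot":[0,0,0]},{"travel":[0,0,0.3],"rot":[0,0,0]}]'; python3 g.py -110 1 32
```

```text
clock: 1.45
ee_pos: [0.4272, -0.0268, 0.1761]
ee_rot: [-3.138, -0.007, 0.276]
force: [0.6, -0.3, 0.3]
gripper_width: 0.0305
t 1.45 clampTCP mm [-111.     8.4  176.1] F clamp [ 0.49 -0.47  0.33] w 30.5 rpy [-3.138 -0.007  0.276]
travel units [0.  0.2 3.6] rot units [-0.03 -0.06  0.04]
```

```bash
python3 -m crank '[{"travel":[0,0.1,0.9],"rot":[0,0,0]},{"travel":[0,0.1,0.9],"rot":[0,-0.05,0.04]},{"travel":[0,0,0.9],"rot":[0,0,0]},{"travel":[0,0,0.8],"rot":[0,0,0]},{"travel":[0,0,0.3],"rot":[0,0,0]}]'; python3 g.py -60 1 32; python3 - <<'E'
from h import *
a=cam("top")["pixels"][125:270,220:420]
cv2.imwrite("pics/top1c.png",cv2.resize(a,None,fx=4,fy=4,interpolation=cv2.INTER_CUBIC))
E
```

```text
clock: 1.87
ee_pos: [0.4331, -0.0316, 0.021]
ee_rot: [3.141, -0.009, 0.281]
force: [-1.8, -0.3, -0.5]
gripper_width: 0.0304
t 1.87 clampTCP mm [-106.5    2.3   21. ] F clamp [-1.79  0.18 -0.5 ] w 30.4 rpy [ 3.141 -0.009  0.281]
travel units [ 1.17  0.04 -0.26] rot units [ 0.01 -0.09  0.09]
```

View pics/top1c.png

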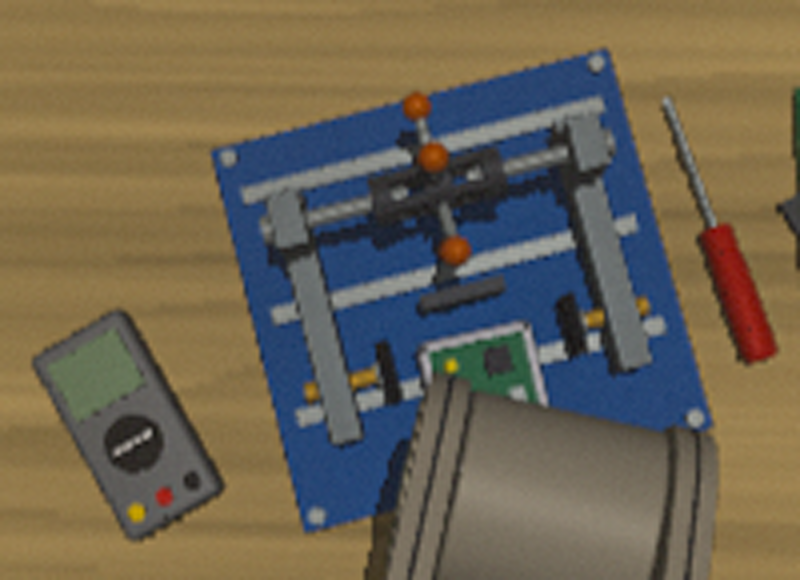

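The module hasn't moved: its far edge is still at crop (420,350)–(528,322). I push slowly.

```bash
python3 -m crank '[{"travel":[0.25,0.02,-0.2],"rot":[0,-0.05,0.09]},{"travel":[0.25,0.02,0],"rot":[0,0,0]},{"travel":[0.2,0,0],"rot":[0,0,0]},{"travel":[0.1,0,0],"rot":[0,0,0]}]'; python3 g.py -61 1 30
```

```text
clock: 2.25
ee_pos: [0.4602, -0.025, 0.026]
ee_rot: [-3.138, 0.006, 0.27]
force: [-1.5, 0.0, -1.6]
gripper_width: 0.0299
t 2.25 clampTCP mm [-78.7   1.3  26. ] F clamp [-1.45  0.41 -1.56] w 29.9 rpy [-3.138  0.006  0.27 ]
travel units [ 0.44  0.01 -0.1 ] rot units [-0.03  0.06 -0.02]
```

```bash
python3 -m crank '[{"travel":[0.12,0,-0.05],"rot":[0,0.05,0]},{"travel":[0.12,0,0],"rot":[0,0,0]},{"travel":[0.1,0,0],"rot":[0,0,0]}]'; python3 g.py -61 1 30
```

```text
clock: 2.5
ee_pos: [0.4741, -0.0216, 0.0289]
ee_rot: [-3.139, 0.001, 0.27]
force: [-1.3, -1.0, -2.2]
gripper_width: 0.03
t 2.5 clampTCP mm [-64.4   0.9  28.9] F clamp [-1.52 -0.63 -2.18] w 30.0 rpy [-3.139e+00  1.000e-03  2.700e-01]
travel units [ 0.08 -0.   -0.03] rot units [-0.03  0.01 -0.02]
```

```bash
for i in 1 ; do python3 -m crank '[{"travel":[0.05,0,0],"rot":[0,0,0]},{"travel":[0.05,0,0],"rot":[0,0,0]}]'; done; python3 g.py; python3 - <<'E'
from h import *
a=cam("top")["pixels"][125:270,220:420]
cv2.imwrite("pics/top2c.png",cv2.resize(a,None,fx=4,fy=4,interpolation=cv2.INTER_CUBIC))
a=cam("side")["pixels"][165:280,260:390]
cv2.imwrite("pics/side2c.png",cv2.resize(a,None,fx=5,fy=5,interpolation=cv2.INTER_CUBIC))
E
```

```text
clock: 2.67
ee_pos: [0.4763, -0.0211, 0.0289]
ee_rot: [-3.138, 0.006, 0.271]
force: [-21.4, -6.8, 15.1]
gripper_width: 0.0301
t 2.67 clampTCP mm [-62.2   0.8  28.9] F clamp [-22.44  -0.8   15.13] w 30.1 rpy [-3.138  0.006  0.271]
```

View pics/side2c.png

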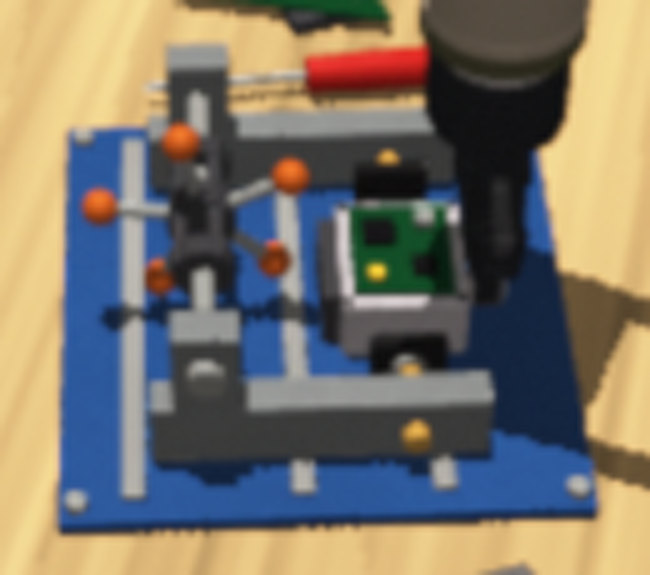

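The module's far face now meets the stop at crop (335,275), and the force has jumped to 22 N at the expected position. It is home. I hold briefly, then retreat and lift.

```bash
python3 -m crank '[{"travel":[0,0,0],"rot":[0,0,0]},{"travel":[-0.1,0,0],"rot":[0,0,0]},{"travel":[-0.5,0,0],"rot":[0,0,0]},{"travel":[-0.4,0,-0.6],"rot":[0,0,0]},{"travel":[0,0,-0.9],"rot":[0,0,0]}]' 0; python3 -m crank '[{"travel":[0,0,-0.9],"rot":[0,0,0]},{"travel":[0,0,-0.9],"rot":[0,0,0]},{"travel":[0,0,0],"rot":[0,0,0]}]';  python3 g.py; python3 - <<'E'
from h import *
a=cam("top")["pixels"][125:270,220:420]
cv2.imwrite("pics/top3c.png",cv2.resize(a,None,fx=4,fy=4,interpolation=cv2.INTER_CUBIC))
a=cam("side")["pixels"][165:280,260:390]
cv2.imwrite("pics/side3c.png",cv2.resize(a,None,fx=5,fy=5,interpolation=cv2.INTER_CUBIC))
E
```

```text
clock: 3.18
ee_pos: [0.4322, -0.0311, 0.0839]
ee_rot: [-3.133, 0.016, 0.272]
force: [-0.9, 0.4, 0.3]
gripper_width: -0.0001
clock: 3.43
ee_pos: [0.4349, -0.0319, 0.1649]
ee_rot: [-3.137, 0.007, 0.271]
force: [1.1, 0.0, 0.9]
gripper_width: -0.0
t 3.43 clampTCP mm [-104.9    1.5  164.9] F clamp [ 1.05 -0.25  0.93] w -0.0 rpy [-3.137  0.007  0.271]
```

View pics/top3c.png

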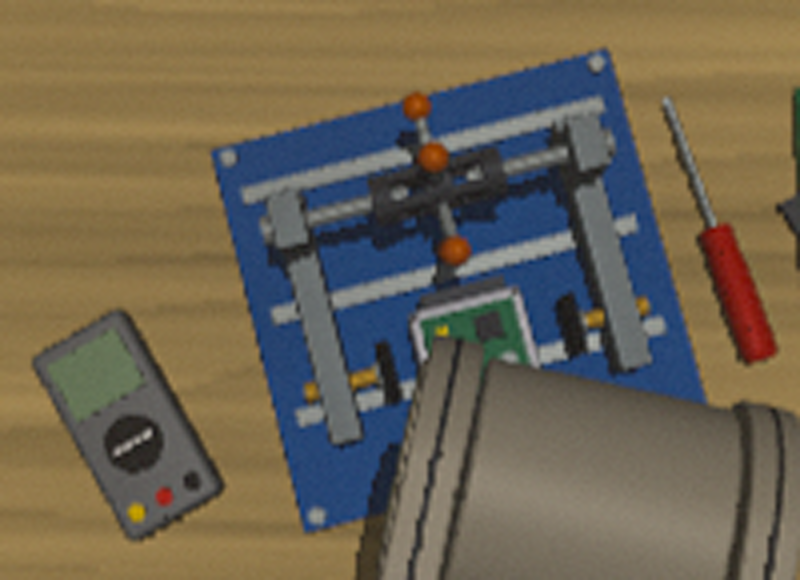

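View pics/side3c.png

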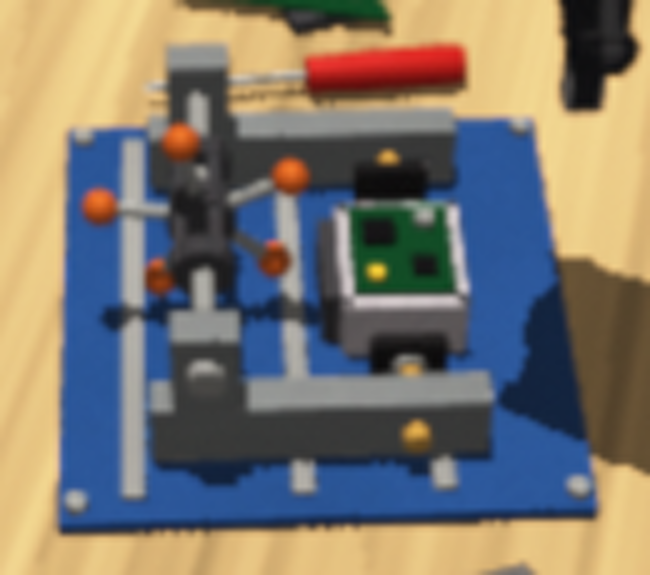

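The module sits flat against the stop and both pads are clear of it. I now move over to the upper ball, coming in on its near side.

```bash
python3 -m crank '[{"travel":[0.9,0.01,-0.1],"rot":[0,0,0]},{"travel":[0.95,0,0],"rot":[0,0,0]},{"travel":[0.95,0,0],"rot":[0,0,0]},{"travel":[0.95,0,0],"rot":[0,0,0]},{"travel":[0.3,0,0],"rot":[0,0,0]}]' 0; python3 g.py 74 0 133
```

```text
clock: 3.95
ee_pos: [0.5861, 0.0135, 0.15]
ee_rot: [-3.13, 0.023, 0.269]
force: [0.5, 0.4, -0.6]
gripper_width: 0.0003
t 3.95 clampTCP mm [ 52.9   4.6 150. ] F clamp [ 0.61  0.25 -0.63] w 0.3 rpy [-3.13   0.023  0.269]
travel units [0.54 0.12 0.41] rot units [-0.11  0.22 -0.03]
```

```bash
python3 -m crank '[{"travel":[0.45,0.1,0],"rot":[-0.1,0.2,0]},{"travel":[0.1,0,0.2],"rot":[0,0,0]},{"travel":[0,0,0.2],"rot":[0,0,0]}]'; python3 g.py 80 0 134
```

```text
clock: 4.2
ee_pos: [0.6102, 0.0174, 0.1272]
ee_rot: [-3.139, 0.006, 0.271]
force: [0.1, -0.5, 0.2]
gripper_width: 0.0
t 4.2 clampTCP mm [ 77.2   1.9 127.2] F clamp [-0.01 -0.5   0.22] w 0.0 rpy [-3.139  0.006  0.271]
travel units [ 0.07  0.05 -0.17] rot units [-0.03  0.05 -0.01]
```

```bash
python3 -m crank '[{"travel":[0.15,0.03,-0.07],"rot":[0,0,0]},{"travel":[0.18,0,0],"rot":[0,0,0]},{"travel":[0.18,0,0.03],"rot":[0,0,0]},{"travel":[0.18,0,0.05],"rot":[0,0,0]},{"travel":[0.18,0,0.07],"rot":[0,0,0]}]'; python3 g.py 108 0 122
```

```text
clock: 4.62
ee_pos: [0.6385, 0.025, 0.1178]
ee_rot: [-3.135, 0.02, 0.269]
force: [-5.2, -1.3, -0.2]
gripper_width: -0.0001
t 4.62 clampTCP mm [106.5   1.6 117.8] F clamp [-5.38  0.19 -0.15] w -0.1 rpy [-3.135  0.02   0.269]
travel units [ 0.04  0.04 -0.11] rot units [-0.07  0.19 -0.02]
```

```bash
python3 -m crank '[{"travel":[-0.05,0,-0.7],"rot":[0,0.15,0]},{"travel":[-0.1,0,-0.8],"rot":[0,0,0]},{"travel":[-0.9,0.03,-0.1],"rot":[0,0,0]},{"travel":[-0.9,0,0],"rot":[0,0,0]},{"travel":[-0.3,0,0.5],"rot":[0,0,0]}]'; python3 g.py 36 0 126; python3 - <<'E'
from h import *
a=cam("side")["pixels"][165:280,260:390]
cv2.imwrite("pics/side4c.png",cv2.resize(a,None,fx=5,fy=5,interpolation=cv2.INTER_CUBIC))
E
```

```text
clock: 5.03
ee_pos: [0.5593, 0.0005, 0.1658]
ee_rot: [-3.137, -0.004, 0.271]
force: [1.0, 0.6, 1.0]
gripper_width: -0.0
t 5.03 clampTCP mm [ 23.6  -0.6 165.8] F clamp [1.1  0.28 0.96] w -0.0 rpy [-3.137 -0.004  0.271]
travel units [ 0.31 -0.01  1.  ] rot units [-0.05 -0.04 -0.  ]
```

View pics/side4c.png

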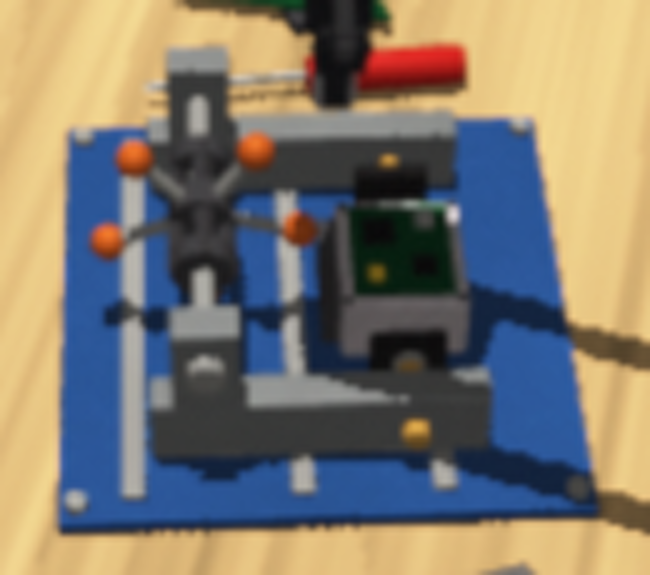

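The upper balls are now symmetric, at (134,157) and (256,151), so θ≈0.64 as computed. I come down behind the next ball.

```bash
python3 -m crank '[{"travel":[0.15,0,0.4],"rot":[0,0,0]},{"travel":[0.1,0,0.4],"rot":[0,0,0]},{"travel":[0.05,0,0.15],"rot":[0,0,0]}]'; python3 g.py 40 0 126
```

```text
clock: 5.33
ee_pos: [0.569, 0.0041, 0.1218]
ee_rot: [-3.135, -0.001, 0.269]
force: [-0.9, 0.4, -0.3]
gripper_width: 0.0002
t 5.33 clampTCP mm [ 33.9   0.2 121.8] F clamp [-0.81  0.64 -0.29] w 0.2 rpy [-3.135e+00 -1.000e-03  2.690e-01]
travel units [ 0.15  0.   -0.1 ] rot units [-0.07 -0.01 -0.02]
```

```bash
python3 -c "
import numpy as np
for th in np.arange(-.65,.91,.1): print(round(th,2),'TCP x',round(95+55*np.sin(th)-21.5,1),'z',round(85+55*np.cos(th)-7,1))"
```

```text
-0.65 TCP x 40.2 z 121.8
-0.55 TCP x 44.8 z 124.9
-0.45 TCP x 49.6 z 127.5
-0.35 TCP x 54.6 z 129.7
-0.25 TCP x 59.9 z 131.3
-0.15 TCP x 65.3 z 132.4
-0.05 TCP x 70.8 z 132.9
0.05 TCP x 76.2 z 132.9
0.15 TCP x 81.7 z 132.4
0.25 TCP x 87.1 z 131.3
0.35 TCP x 92.4 z 129.7
0.45 TCP x 97.4 z 127.5
0.55 TCP x 102.2 z 124.9
0.65 TCP x 106.8 z 121.8
0.75 TCP x 111.0 z 118.2
0.85 TCP x 114.8 z 114.3
```

```bash
python3 -m crank '[{"travel":[0.15,0,-0.12],"rot":[0,0,0]},{"travel":[0.2,0,-0.12],"rot":[0,0,0]},{"travel":[0.2,0,-0.12],"rot":[0,0,0]},{"travel":[0.2,0,-0.1],"rot":[0,0,0]},{"travel":[0.2,0,-0.07],"rot":[0,0,0]}]'; python3 g.py 71 0 133
```

```text
clock: 5.75
ee_pos: [0.6059, 0.0149, 0.1429]
ee_rot: [-3.132, 0.01, 0.269]
force: [-2.8, -0.9, -0.4]
gripper_width: 0.0001
t 5.75 clampTCP mm [ 72.4   0.7 142.9] F clamp [-2.93 -0.14 -0.37] w 0.1 rpy [-3.132  0.01   0.269]
travel units [-0.03  0.02  0.25] rot units [-0.09  0.09 -0.03]
```

```bash
python3 -m crank '[{"travel":[0.02,0,0.25],"rot":[0,0.1,0]},{"travel":[0.1,0,0.05],"rot":[0,0,0]},{"travel":[0.2,0,0],"rot":[0,0,0]}]'; python3 g.py 85 0 132
```

```text
clock: 6.0
ee_pos: [0.6223, 0.0191, 0.1358]
ee_rot: [-3.133, -0.003, 0.269]
force: [-4.1, -1.7, -2.5]
gripper_width: 0.0001
t 6.0 clampTCP mm [ 89.3   0.3 135.8] F clamp [-4.46 -0.57 -2.47] w 0.1 rpy [-3.133e+00 -3.000e-03  2.690e-01]
travel units [-0.11  0.01  0.09] rot units [-0.08 -0.03 -0.02]
```

```bash
python3 -m crank '[{"travel":[0.15,0,0.15],"rot":[-0.05,0,0]},{"travel":[0.15,0,0.1],"rot":[0,0,0]},{"travel":[0.15,0,0.1],"rot":[0,0,0]}]'; python3 g.py 108 0 121
```

```text
clock: 6.25
ee_pos: [0.6431, 0.0247, 0.1241]
ee_rot: [-3.14, -0.004, 0.269]
force: [-3.7, -0.8, 2.0]
gripper_width: -0.0001
t 6.25 clampTCP mm [1.108e+02 1.000e-01 1.241e+02] F clamp [-3.78  0.23  1.98] w -0.1 rpy [-3.14  -0.004  0.269]
travel units [-0.07  0.    0.08] rot units [-0.02 -0.04 -0.02]
```

```bash
python3 -m crank '[{"travel":[-0.05,0,-0.6],"rot":[0,0,0]},{"travel":[-0.1,0,-0.7],"rot":[0,0,0]},{"travel":[-0.85,0,0],"rot":[0,0,0]},{"travel":[-0.85,0,0],"rot":[0,0,0]},{"travel":[0,0,0.4],"rot":[0,0,0]}]'; python3 g.py 38 0 126
```

```text
clock: 6.67
ee_pos: [0.5768, 0.0064, 0.162]
ee_rot: [-3.141, -0.011, 0.272]
force: [-0.4, -0.6, -0.0]
gripper_width: -0.0001
t 6.67 clampTCP mm [ 42.1   0.3 162. ] F clamp [-0.58 -0.42 -0.  ] w -0.1 rpy [-3.141 -0.011  0.272]
travel units [-0.11  0.01  0.9 ] rot units [-0.01 -0.1   0.  ]
```

```bash
python3 -m crank '[{"travel":[-0.15,0,0.3],"rot":[0,0,0]},{"travel":[0,0,0.4],"rot":[0,-0.05,0]},{"travel":[0,0,0.15],"rot":[0,0,0]}]'; python3 g.py 45 0 126
```

```text
clock: 6.92
ee_pos: [0.5727, 0.005, 0.1278]
ee_rot: [3.141, -0.011, 0.272]
force: [-0.6, 0.4, -0.2]
gripper_width: -0.0004
t 6.92 clampTCP mm [ 37.8   0.  127.8] F clamp [-0.48  0.58 -0.24] w -0.4 rpy [ 3.141 -0.011  0.272]
travel units [0.18 0.   0.05] rot units [ 0.01 -0.11 -0.  ]
```

```bash
python3 -m crank '[{"travel":[0.15,0,0],"rot":[0,0,0]},{"travel":[0.2,0,-0.06],"rot":[0,-0.05,0]},{"travel":[0.2,0,-0.05],"rot":[0,0,0]},{"travel":[0.2,0,0],"rot":[0,0,0]},{"travel":[0.18,0,0.05],"rot":[0,0,0]}]'; python3 g.py 76 0 133
```

```text
clock: 7.33
ee_pos: [0.6103, 0.0153, 0.1311]
ee_rot: [3.141, -0.001, 0.271]
force: [-3.8, -1.2, 2.3]
gripper_width: -0.0001
t 7.33 clampTCP mm [ 7.670e+01 -1.000e-01  1.311e+02] F clamp [-3.98 -0.14  2.32] w -0.1 rpy [ 3.141e+00 -1.000e-03  2.710e-01]
travel units [-0.02 -0.   -0.05] rot units [ 0.   -0.01 -0.  ]
```

```bash
python3 -m crank '[{"travel":[0.18,0,0.0],"rot":[0,0,0]},{"travel":[0.18,0,0.03],"rot":[0,0,0]},{"travel":[0.15,0,0.06],"rot":[0,0,0]},{"travel":[0.15,0,0.08],"rot":[0,0,0]}]'; python3 g.py 108 0 121; python3 - <<'E'
from h import *
a=cam("side")["pixels"][165:280,260:390]
cv2.imwrite("pics/side5c.png",cv2.resize(a,None,fx=5,fy=5,interpolation=cv2.INTER_CUBIC))
a=cam("top")["pixels"][125:270,220:420]
cv2.imwrite("pics/top5c.png",cv2.resize(a,None,fx=4,fy=4,interpolation=cv2.INTER_CUBIC))
E
```

```text
clock: 7.67
ee_pos: [0.6398, 0.0236, 0.1249]
ee_rot: [3.141, -0.001, 0.272]
force: [-3.8, -1.1, 1.4]
gripper_width: 0.0001
t 7.67 clampTCP mm [ 1.073e+02 -1.000e-01  1.249e+02] F clamp [-3.91 -0.08  1.42] w 0.1 rpy [ 3.141e+00 -1.000e-03  2.720e-01]
travel units [ 0.02 -0.    0.1 ] rot units [ 0.01 -0.01  0.  ]
```

View pics/side5c.png

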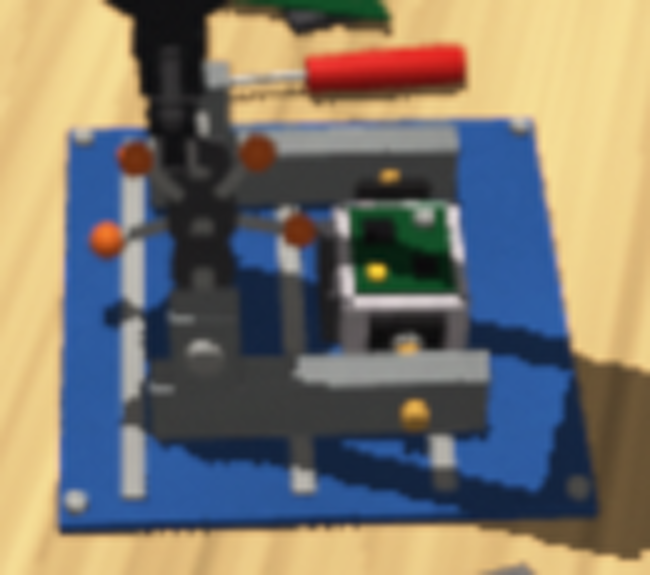

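View pics/top5c.png

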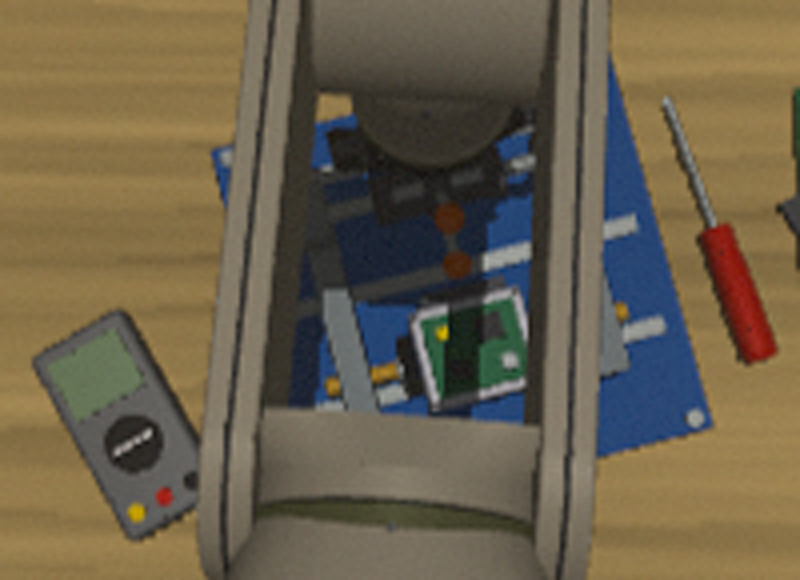

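```bash
python3 -m crank '[{"travel":[-0.05,0,-0.6],"rot":[0,0,0]},{"travel":[-0.1,0,-0.7],"rot":[0,0,0]},{"travel":[-0.85,0,0],"rot":[0,0,0]},{"travel":[-0.85,0,0],"rot":[0,0,0]},{"travel":[-0.2,0,0.4],"rot":[0,0,0]}]'; python3 g.py 36 0 126
```

```text
clock: 8.18
ee_pos: [0.564, 0.0021, 0.1636]
ee_rot: [3.139, -0.009, 0.274]
force: [0.2, 0.4, 0.7]
gripper_width: 0.0003
t 8.18 clampTCP mm [ 28.6  -0.4 163.6] F clamp [0.31 0.28 0.69] w 0.3 rpy [ 3.139 -0.009  0.274]
travel units [ 0.18 -0.01  0.94] rot units [ 0.02 -0.09  0.02]
```

The left pad at (405,365) is about to touch the module, and the right side still has a gap. Now the final stroke, done more slowly while I watch the force.

```bash
python3 -m crank '[{"travel":[0.1,0,0.4],"rot":[0,-0.05,0]},{"travel":[0.03,0,0.4],"rot":[0,0,0]},{"travel":[0.03,0,0.15],"rot":[0,-0.05,0]}]'; python3 g.py 41 0 123
```

```text
clock: 8.43
ee_pos: [0.5703, 0.0034, 0.1242]
ee_rot: [3.138, -0.002, 0.273]
force: [0.2, 0.4, -1.9]
gripper_width: 0.0
t 8.43 clampTCP mm [ 35.   -0.9 124.2] F clamp [ 0.31  0.38 -1.91] w 0.0 rpy [ 3.138e+00 -2.000e-03  2.730e-01]
travel units [ 0.15 -0.02  0.03] rot units [ 0.03 -0.02  0.01]
```

```bash
cat > tq.py <<'E'
import numpy as np
from scipy.spatial.transform import Rotation as Ro
from workcell import manip
q=np.load("q.npy"); s=manip.sense(); C=Ro.from_euler("z",q[2])
p=C.inv().apply(np.array(s["ee_pos"])-[q[0],q[1],0])*1000; F=-C.inv().apply(s["force"])
th=np.arcsin((p[0]+21-95)/55); xc=.055*np.sin(th)-.01; zc=.055*np.cos(th)
print("th",round(th,3),"total",round(th+3*1.2566,3),"F on ball",F.round(2),"torque",round(F[0]*zc-F[2]*xc,3),"TCP",p.round(1),"want z",round(85+55*np.cos(th)-6,1))
E
python3 tq.py
```

```text
th -0.789 total 2.98 F on ball [-0.31 -0.38  1.91] torque 0.082 TCP [ 35.   -0.9 124.2] want z 117.7
```

```bash
python3 -m crank '[{"travel":[0.15,0,0],"rot":[0,0,0]},{"travel":[0.12,0,-0.05],"rot":[0,0,0]},{"travel":[0.12,0,-0.06],"rot":[0,0,0]}]'>/dev/null; python3 tq.py;  python3 -m crank '[{"travel":[0.12,0,-0.05],"rot":[0,0,0]},{"travel":[0.12,0,-0.04],"rot":[0,0,0]}]' >/dev/null; python3 tq.py
```

```text
th -0.455 total 3.315 F on ball [ 7.3   0.95 -5.85] torque 0.161 TCP [ 49.8  -0.2 125.4] want z 128.4
th -0.25 total 3.519 F on ball [ 4.55 -0.4  -3.62] torque 0.157 TCP [ 60.4  -0.3 130.2] want z 132.3
```

```bash
python3 -m crank '[{"travel":[0.12,0,-0.04],"rot":[0,0,0]},{"travel":[0.12,0,-0.01],"rot":[0,0,0]}]'>/dev/null; python3 tq.py;  python3 -m crank '[{"travel":[0.12,0,0],"rot":[0,0,0]}]' >/dev/null; python3 tq.py
```

```text
th -0.04 total 3.73 F on ball [ 3.28  0.   -3.12] torque 0.142 TCP [ 71.8  -0.3 133.7] want z 134.0
th 0.066 total 3.836 F on ball [ 3.4  -0.23 -1.81] torque 0.175 TCP [ 77.6  -0.3 134.3] want z 133.9
```

```bash
python3 -m crank '[{"travel":[0.12,0,0.02],"rot":[0,0,0]}]'>/dev/null; python3 tq.py;  python3 -m crank '[{"travel":[0.12,0,0.03],"rot":[0,0,0]}]' >/dev/null; python3 tq.py; python3 - <<'E'
from h import *
a=cam("side")["pixels"][165:280,260:390]
cv2.imwrite("pics/side6c.png",cv2.resize(a,None,fx=5,fy=5,interpolation=cv2.INTER_CUBIC))
a=cam("top")["pixels"][125:270,220:420]
cv2.imwrite("pics/top6c.png",cv2.resize(a,None,fx=4,fy=4,interpolation=cv2.INTER_CUBIC))
E
python3 tq.py
```

```text
th 0.174 total 3.944 F on ball [ 4.7  -0.71 -2.4 ] torque 0.253 TCP [ 83.5  -0.3 134.1] want z 133.2
th 0.281 total 4.051 F on ball [ 4.01  0.05 -2.19] torque 0.223 TCP [ 89.3  -0.4 133.1] want z 131.8
th 0.285 total 4.055 F on ball [ 0.05 -0.66  0.59] torque -0.0 TCP [ 89.5  -0.3 132.7] want z 131.8
```

View pics/top6c.png

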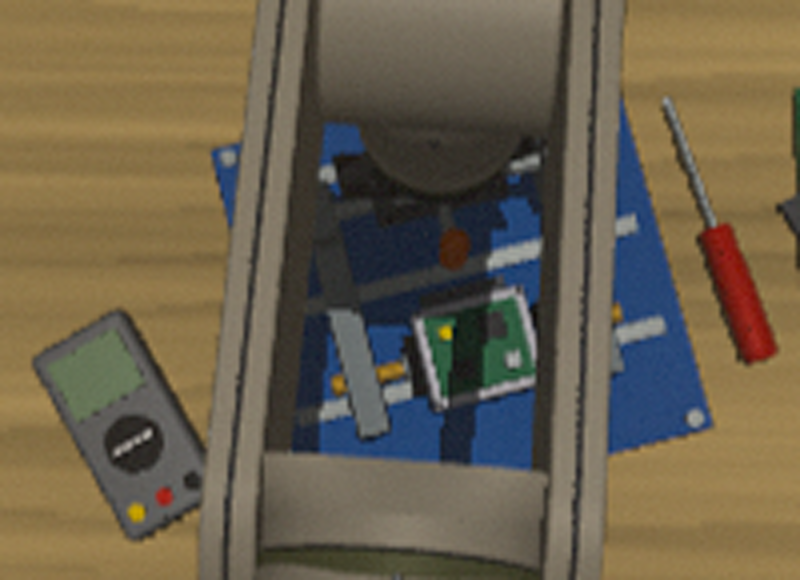

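View pics/side6c.png

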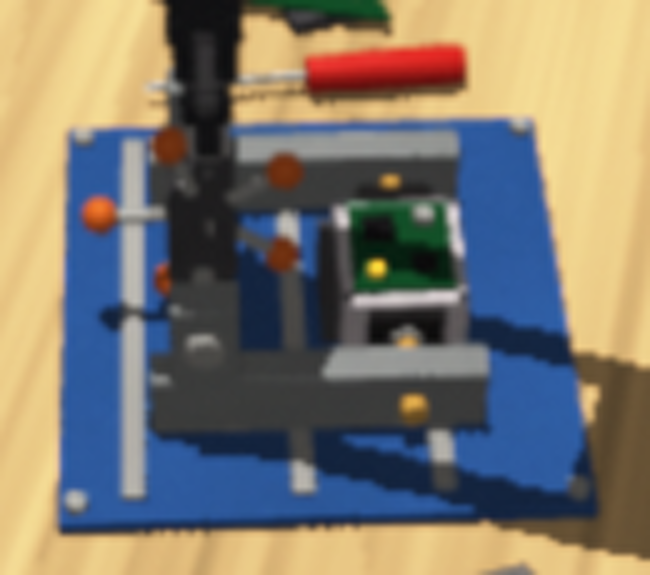

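The left pad is pressing the module across, and the right pad is close. The module is still against the stop, so I keep going.

```bash
python3 -m crank '[{"travel":[0.12,0,0.05],"rot":[0,0,0]}]'>/dev/null; python3 tq.py;  python3 -m crank '[{"travel":[0.12,0,0.05],"rot":[0,0,0]}]' >/dev/null; python3 tq.py;  python3 -m crank '[{"travel":[0.1,0,0.06],"rot":[0,0,0]}]' >/dev/null; python3 tq.py
```

```text
th 0.377 total 4.147 F on ball [ 3.96 -0.13 -2.82] torque 0.232 TCP [ 94.3  -0.4 130.7] want z 130.1
th 0.477 total 4.247 F on ball [ 2.83 -0.15 -2.9 ] torque 0.182 TCP [ 99.3  -0.4 128.5] want z 127.9
th 0.569 total 4.339 F on ball [ 3.27  0.36 -2.86] torque 0.208 TCP [103.6  -0.4 125.9] want z 125.3
```

```bash
python3 -m crank '[{"travel":[0.1,0,0.08],"rot":[0,0,0]}]'>/dev/null; python3 tq.py;  python3 -m crank '[{"travel":[0.09,0,0.08],"rot":[0,0,0]}]' >/dev/null; python3 tq.py
```

```text
th 0.665 total 4.435 F on ball [ 3.95 -0.19 -2.35] torque 0.227 TCP [107.9  -0.4 122.4] want z 122.3
th 0.756 total 4.526 F on ball [ 5.43 -0.61 -3.29] torque 0.308 TCP [111.7  -0.4 118.8] want z 119.0
```

The torque is starting to rise, so I swap to the next ball, which has better leverage, for the last bit.

```bash
python3 -m crank '[{"travel":[-0.05,0,-0.6],"rot":[0,0,0]},{"travel":[-0.1,0,-0.75],"rot":[0,0,0]},{"travel":[-0.85,0,0],"rot":[0,0,0]},{"travel":[-0.85,0,0],"rot":[0,0,0]},{"travel":[-0.15,0,0.3],"rot":[0,0,0]}]'; python3 g.py 39 0 125;  python3 - <<'E'
from h import *
a=cam("side")["pixels"][165:280,260:390]
cv2.imwrite("pics/side7c.png",cv2.resize(a,None,fx=5,fy=5,interpolation=cv2.INTER_CUBIC))
a=cam("top")["pixels"][125:270,220:420]
cv2.imwrite("pics/top7c.png",cv2.resize(a,None,fx=4,fy=4,interpolation=cv2.INTER_CUBIC))
E
```

```text
clock: 10.2
ee_pos: [0.5706, 0.004, 0.1611]
ee_rot: [3.139, 0.006, 0.275]
force: [-0.2, 0.2, 1.2]
gripper_width: 0.0002
t 10.2 clampTCP mm [ 35.5  -0.4 161.1] F clamp [-0.14  0.27  1.16] w 0.2 rpy [3.139 0.006 0.275]
travel units [ 0.09 -0.01  0.9 ] rot units [0.02 0.05 0.04]
```

View pics/top7c.png

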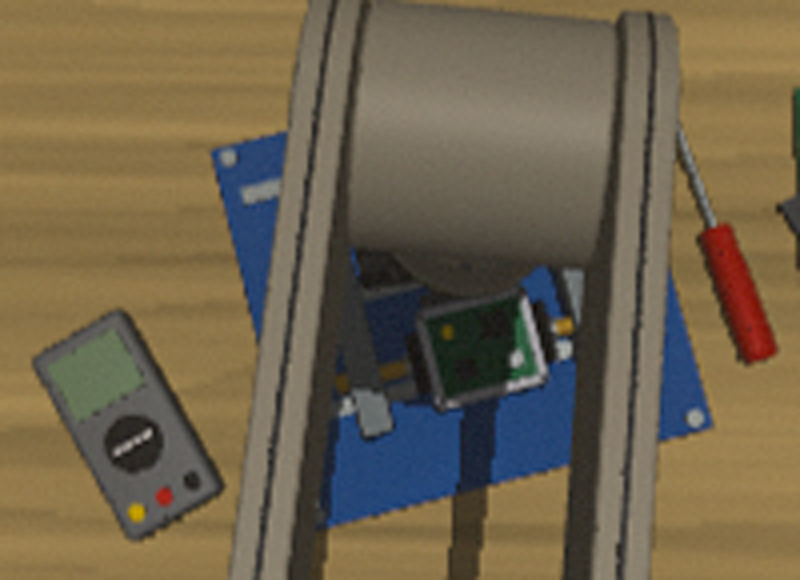

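View pics/side7c.png

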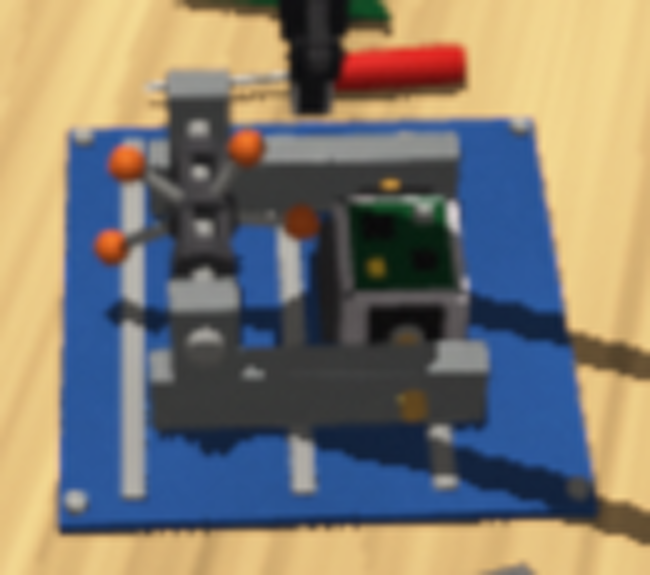

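Both pads now touch the module, with the right pad at top (545,330). The module is still square at the stop. Now the last tightening.

```bash
sed -i 's/3\*1.2566/4*1.2566/' tq.py; python3 -m crank '[{"travel":[0.03,0,0.35],"rot":[0,0,0]},{"travel":[0.03,0,0.35],"rot":[0,0,0]},{"travel":[0.05,0,0.15],"rot":[0,0,0]}]'>/dev/null; python3 tq.py; python3 -m crank '[{"travel":[0.1,0,0.05],"rot":[0,0,0]}]'>/dev/null; python3 tq.py
```

```text
th -0.613 total 4.413 F on ball [ 0.94 -0.19  0.57] torque 0.066 TCP [ 42.4   0.  123.9] want z 124.0
th -0.523 total 4.503 F on ball [-0.17 -0.3   0.64] torque 0.016 TCP [ 46.5   0.3 120.5] want z 126.6
```

```bash
python3 -m crank '[{"travel":[0.08,0,-0.12],"rot":[0,0,0]}]'>/dev/null; python3 tq.py; python3 -m crank '[{"travel":[0.08,0,-0.06],"rot":[0,0,0]}]'>/dev/null; python3 tq.py
```

```text
th -0.47 total 4.557 F on ball [ 5.16 -0.93  3.12] torque 0.362 TCP [ 49.1   0.8 123.3] want z 128.0
th -0.412 total 4.615 F on ball [ 7.71  0.99 -1.68] torque 0.335 TCP [ 52.    1.  125.4] want z 129.4
```

```bash
python3 -m crank '[{"travel":[0.08,0,-0.05],"rot":[0,0,0]}]'>/dev/null; python3 tq.py; python3 -m crank '[{"travel":[0.06,0,-0.04],"rot":[0,0,0]}]'>/dev/null; python3 tq.py
```

```text
th -0.362 total 4.664 F on ball [6.87 0.82 4.52] torque 0.487 TCP [ 54.5   1.  127.2] want z 130.4
th -0.328 total 4.698 F on ball [7.12 0.41 4.13] torque 0.485 TCP [ 56.3   1.1 128.5] want z 131.1
```

```bash
python3 -m crank '[{"travel":[0.06,0,-0.03],"rot":[0,0,0]}]'>/dev/null; python3 tq.py
```

```text
th -0.3 total 4.726 F on ball [8.71 0.05 3.73] torque 0.556 TCP [ 57.7   1.2 129.3] want z 131.5
```

The torque is 0.556 N·m against 0.18 N·m when turning freely, so the grip is firm. I stop here, release and retreat.

```bash
python3 -m crank '[{"travel":[-0.1,0,0],"rot":[0,0,0]},{"travel":[-0.15,0,-0.4],"rot":[0,0,0]},{"travel":[-0.1,0,-0.9],"rot":[0,0,0]},{"travel":[-0.5,0,-0.8],"rot":[0,0,0]},{"travel":[-0.9,0,-0.2],"rot":[0,0,0]}]'; python3 -m crank '[{"travel":[-0.9,0,-0.2],"rot":[0,0,0]},{"travel":[-0.9,0,-0.2],"rot":[0,0,0]},{"travel":[-0.8,0,0],"rot":[0,0,0]},{"travel":[0,0,0],"rot":[0,0,0]},{"travel":[0,0,0],"rot":[0,0,0]}]'; python3 - <<'E'
from h import *
a=cam("side")["pixels"][165:280,260:390]
cv2.imwrite("pics/side8c.png",cv2.resize(a,None,fx=5,fy=5,interpolation=cv2.INTER_CUBIC))
a=cam("top")["pixels"][125:270,220:420]
cv2.imwrite("pics/top8c.png",cv2.resize(a,None,fx=4,fy=4,interpolation=cv2.INTER_CUBIC))
E
```

```text
clock: 11.47
ee_pos: [0.5291, -0.0058, 0.2259]
ee_rot: [-3.137, 0.026, 0.277]
force: [1.0, 0.1, 2.2]
gripper_width: 0.0001
clock: 11.88
ee_pos: [0.4279, -0.0362, 0.2572]
ee_rot: [3.136, 0.005, 0.278]
force: [-0.9, -0.3, 0.5]
gripper_width: 0.0002
```

View pics/top8c.png

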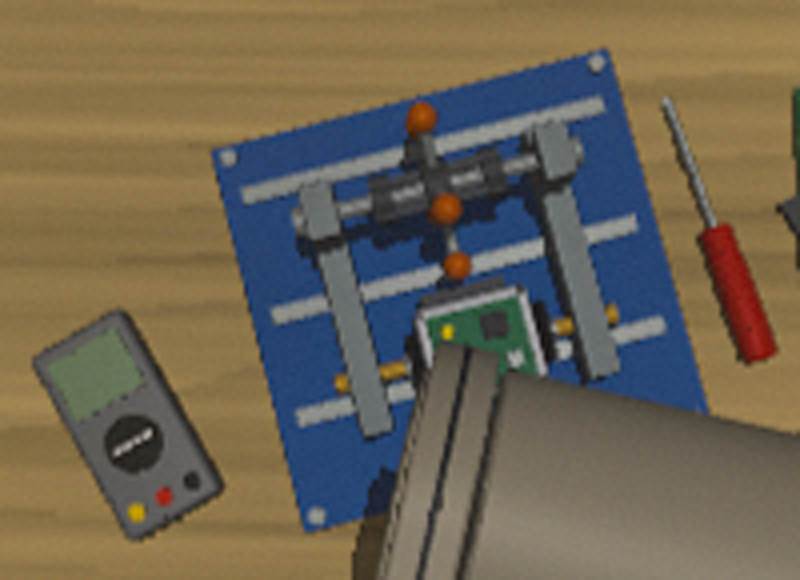

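View pics/side8c.png

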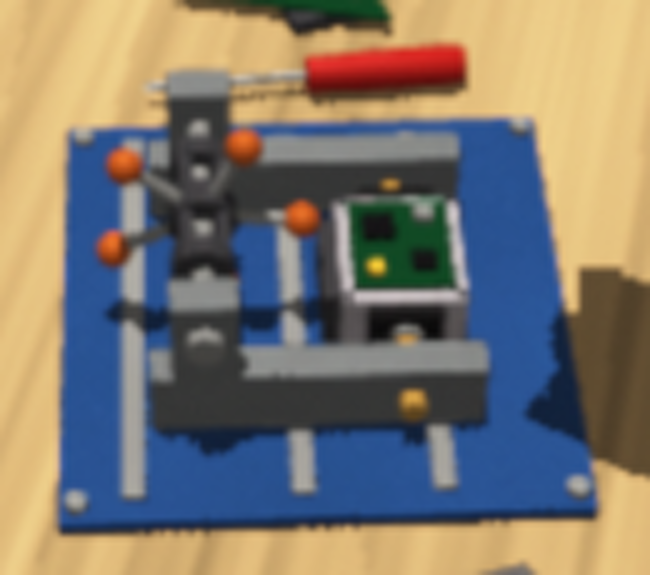

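The balls eased back slightly after release, as the "at most 18 N" note says. I check the angle and squareness by fitting.

```bash
python3 - <<'E'
from h import *
q=np.load("q.npy"); t=cam("top");s=cam("side"); a=q[2]; r=np.array([[np.cos(a),-np.sin(a)],[np.sin(a),np.cos(a)]])
W=lambda L:np.c_[np.array(L)[:,:2]@r.T+q[:2],np.array(L)[:,2]]
B=lambda th:[[.095+.055*np.sin(x),0,.085+.055*np.cos(x)] for x in (th+1.2566,th,th-1.2566)]
def fit(ts,ss,g):
    f=least_squares(lambda p:np.r_[(proj(t,W(B(p[0])))-ts).ravel(),(proj(s,W(B(p[0])))-ss).ravel()],[g]); return f.x,np.abs(f.fun).max()
T=lambda x,y:full("top",x,y); S=lambda x,y:full("side",x,y)
print(fit([T(422,118),T(446,209),T(457,265)],[S(124,165),S(243,147),S(301,218)],-.4))
P=np.array([atz(s,S(*p),.052) for p in [(334,203),(460,198),(467,297),(346,302)]]); print(((P[:,:2]-q[:2])@r*1000).round(1).tolist())
P=np.array([atz(t,T(*p),.052) for p in [(415,313),(525,288),(548,374)]]); print(((P[:,:2]-q[:2])@r*1000).round(1).tolist())
E
```

```text
(array([-0.47977673]), np.float64(1.6925067897064991))
[[15.4, -36.0], [-56.1, -37.6], [-52.9, 37.9], [13.2, 39.3]]
[[17.8, 34.2], [15.7, -43.3], [-45.2, -43.4]]
```

```bash
python3 -c "
from workcell import ticket
print(ticket.job_done())"
```

```text
the job is handed in; nothing more can be done
None
```

The module is home against the back stop and gripped from both sides. I handed the job in at about 12 s of the 70 s allowed; no verdict was reported.

- **Pushing home:** I pushed the module along the bed until the force jumped to about 22 N. The pictures show it flush at the stop before either pad touched it.
- **Tightening:** I turned the turnbuckle with five ball strokes. The estimated torque rose from about 0.18 N·m when turning freely to 0.56 N·m, which is about 37 N of grip per side. I stopped there and let go.
- **After letting go:** The turnbuckle eased back from about 4.73 to 4.55 rad, which fits the 18 N it is said to keep. I could not measure the final grip directly.
- **Last checks:** The final pictures show the module still at the stop with the pads at both its sides. The meter and screwdriver are where they were, and the part of the spare board in view looks unmoved. The robot is clear of everything.
- **Disagreement:** The two cameras gave small tilts of opposite sign for the module, each about 0.03 rad. I took that as picture-reading error, and both are under the 0.06 rad limit.

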